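# Build up the shim column, then hold the field probe in the guard slot

## Robot

A 6-joint arm with a two-finger parallel gripper is mounted at the origin on the work surface. World frame = base frame: x ahead of the robot, y to its left, z up, the work surface at z = 0. Lengths are in mm, angles in rad, forces in N, time in s.
With the tool pointing down it reaches from about 375 to 900 mm from the base axis. Payload 3.1 kg.
Tool frame: the origin (TCP) lies on the centre line of the jaws, within the pads' length; the fingertips stand 14 mm ahead of it and the grasp point (between the pads) lies 5 mm behind it; z points along the fingers, y is the direction in which the jaws open and shut (so a half turn about z gives the same grasp; the last joint's range is limited). The gripper opens to 85 mm and grips with 20 to 120 N. Pads are 22 mm wide; open, the fingers measure 114 mm over their backs; the gripper's body (76 mm by 85 mm) begins 54 mm behind the grasp point. The pads swing forward as they close: fully open they stand 13 mm farther back than shut.
Start: joints at [1.153, 0.527, 1.433, -0, 1.181, -0.178], TCP at [148.402, 607.102, 220.51] pointing down, gripper open.
Joint ranges: [-3.08, 3.08], [-0.75, 2.2], [0.22, 2.44], [-1.43, 4.57], [0, 2.65], [-2.85, 2.85]. Speed limits (rad/s): [2.79, 2.79, 3.14, 3.14, 3.14, 3.14].

## Interface

Orientations are given as a unit quaternion [w, x, y, z].
In Python, from plant import env, kin, imaging, ticket gives the robot as it stands. Calls block until the motion is done:
- env.movep(position, orientation): joint-space move of the TCP to a pose.
- env.line_to(position, speed=150, rot=None, contact_N=None): straight line of the TCP; rot=None keeps the orientation; speed is the mean speed in mm/s. With contact_N (N) it stops when the force on the tool has changed by that much, and returns True; else False.
- env.move_j(angles): joint-space move.
- env.set_gripper(opening): opening from 0.0 (shut) to 1.0 (fully open); the grip force is fixed at half the most; returns when the fingers have stopped.
- env.hold(seconds).
- kin.solve_ik(position, orientation): joint angles nearest the present ones, or None.
- env.read_state(): the state.
- imaging.read_camera(name): name is "scene" or "top" or "wrist"; returns a dict with "image" (400x640x3 uint8, red, green, blue), "vfov" (degrees; the focal length in pixels is half the picture's height over the tangent of half this angle, whatever the lens; pixels are square), "cx", "cy" (the principal point, pixels), "camera_from_world" (4x4, takes a point from world to camera coordinates). Camera axes: x right, y up, looking along -z (the intrinsics and any distortion apply to the point x, -y, -z); pixel columns grow to the right and rows downward; lengths in mm; the calibration is good to about 2 mm. A picture is of the moment at which its call begins. There is no depth.
A pose or a line that the arm cannot do raises env.PlanningError and nothing moves.
- ticket.close_job(): hands the job in, once; it reports no verdict.
The state is a dict: "t": time; "joint_pos": joint angles; "joint_vel": joint speeds; "joint_torque": joint torques, N m; "tcp_pos": TCP position; "eef_rot": TCP orientation; "ft_force": force on the tool from outside, world axes, zero at the start; "torque": the same for the moment, N m; "opening": opening from 0.0 (shut) to 1.0 (fully open).
Only numpy, scipy, OpenCV 4.12 (cv2) and the standard library are available. Lean on these libraries where they do the work, as an engineer would, in place of code of your own. Each camera call takes 0.05 s, during which the arm holds its last target. There are 200 camera calls.

## Task

Finish the column on the turntable for its field reading: set the two shim cases from the counter on the case already standing there, one upon the other, all three square and flush. Then draw the probe out of its zero chamber, pass its blade straight down through the slot in the guard beside the column without forcing it, and finish while still holding the probe there in the gripper, its tip at the height of the middle case. Drop nothing, and leave the other things on the counter where they are.

Things in the scene. Friction and masses are not known exactly. Their poses are not given: they have to be found in the camera images.
- station: Fixed measuring station: bed plate 150 (x) x 250 mm (y), 10 mm thick, with a locked 90 mm steel turntable, a gearbox with hand crank towards -y (to y = -135 mm, crank top 107 mm above the counter) and a grey resin probe guard towards +y. Origin on the turntable's axis at counter level, z up.
- slot (a point): Centre of the slot's mouth in the guard's cap, 146 mm above the counter, 74 mm along +y from the turntable axis; axes as the station's. Slot 22 (x) x 10 mm (y), 2 mm more than the blade both ways; mouth bevelled 45 degrees over the top 4 mm. Cap 60 (x) x 46 (y) x 12 mm on cheeks at its +y and -y edges; beneath it 34 mm of empty space between the cheeks, down to the bed plate.
- base_case: Bottom case of the column, loose in the nest, square to the station: closed dark flat-lidded case 46 (x) x 64 (y) x 28 mm high, underside 54 mm above the counter. Origin at the centre of its underside, z up. The finished column's top is at 138 mm, its middle case at 82 to 110 mm above the counter; 19 mm of air lie between column and guard.
- case_a: A closed shim case like the bottom one, 46 mm (x) x 64 mm (y) x 28 mm, 0.13 to 0.25 kg, lying flat lid up on the counter. Origin at the centre of its underside, z up. The two cases may be stacked in either order, either end to the front.
- case_b: The other closed shim case, same size and mass range, same origin and axes.
- probe: Field probe upright in the zero chamber, 157 mm long, 0.09 to 0.13 kg: blade 20 (x) x 8 mm (y), 85 mm long from the tip; collar 36 x 26 x 6 mm; handle 26 (x) x 20 mm (y), from 91 to 157 mm above the tip. Origin at the centre of the blade's tip (lowest point), z up. May be turned half round. With the tip at the middle case its collar stays about 35 mm above the guard.
- chamber: Zero chamber, fixed: steel block 52 (x) x 44 mm (y), 95 mm high, on a 74 x 66 mm foot, with a well 24 (x) x 12 mm (y) open on top in which the probe's blade hangs, collar on the top face, tip 10 mm above the counter. Origin at the centre of the underside, axes as the probe's.
- disc0: Nickel-plated shim disc, 42 mm across, 6 mm thick, loose on the counter, to be left alone. Origin at the centre of its underside.
- disc1: Nickel-plated shim disc, 42 mm across, 6 mm thick, loose on the counter, to be left alone. Origin at the centre of its underside.
- disc2: Nickel-plated shim disc, 42 mm across, 6 mm thick, loose on the counter, to be left alone. Origin at the centre of its underside.
- disc3: Nickel-plated shim disc, 42 mm across, 6 mm thick, loose on the counter, to be left alone. Origin at the centre of its underside.
- delrin_cap: Black plastic cap, 38 mm across, 16 mm high, loose, to be left alone. Origin at the centre of its underside.
- thumb_screw: Loose brass thumb screw standing on its 22 mm head, 26 mm high, to be left alone. Origin at the centre of its underside.
- vee_block: Grey resin channel block, 60 x 45 x 32 mm, loose, to be left alone. Origin at the centre of its underside.
- nest (a point): Centre of the nest's floor on the turntable axis, 54 mm above the counter, where the bottom case stands; axes parallel to the station's.

How it is judged (in metres and radians):
On the way, in this order (a step that is already met when the one before it is completed fails the run):
1. one of the two cases stands square on the bottom case and is released (((z of case_a in the frame of base_case between 0.024 and 0.032 m and horizontal distance between case_a and base_case below 0.008 m and angle between the x axis of case_a and the x axis of base_case, either way round below 0.12 rad and angle between case_a's own z axis and vertical below 0.06 rad and contact force between the fingers and case_a below 0.1 N) or (z of case_b in the frame of base_case between 0.024 and 0.032 m and horizontal distance between case_b and base_case below 0.008 m and angle between the x axis of case_b and the x axis of base_case, either way round below 0.12 rad and angle between case_b's own z axis and vertical below 0.06 rad and contact force between the fingers and case_b below 0.1 N))), for 0.1 s.
2. the other case stands square on that one and is released (((z of case_a in the frame of base_case between 0.024 and 0.032 m and horizontal distance between each of case_a, case_b and base_case below 0.008 m and angle between the x axis of each of case_a, case_b and the x axis of base_case, either way round below 0.12 rad and angle between each of case_a, case_b's own z axis and vertical below 0.06 rad and z of case_b in the frame of base_case between 0.052 and 0.06 m) or (z of case_b in the frame of base_case between 0.024 and 0.032 m and horizontal distance between each of case_b, case_a and base_case below 0.008 m and angle between the x axis of each of case_b, case_a and the x axis of base_case, either way round below 0.12 rad and angle between each of case_b, case_a's own z axis and vertical below 0.06 rad and z of case_a in the frame of base_case between 0.052 and 0.06 m)) and contact force between the fingers and case_a below 0.1 N and contact force between the fingers and case_b below 0.1 N), for 0.1 s.
3. the probe is drawn up out of the chamber in the gripper (height (world z) of probe above 0.12 m and contact force between the fingers and probe above 1 N), for 0.1 s.
At the end, for the whole second after the job is handed in: Column in the nest, added cases flat within 8 mm and 0.12 rad of the bottom one, untouched; only the gripper holds the probe (under 6 N on the guard), still, upright within 0.09 rad, blade through the slot, tip 36 to 64 mm below the top of the guard (height of the middle case) (all of step 2 and angle between base_case's own z axis and vertical below 0.06 rad and horizontal distance between base_case and nest below 0.008 m and contact force between the fingers and probe above 1 N and angle between probe's own z axis and vertical below 0.09 rad and x of probe in the frame of slot between -0.005 and 0.005 m and y of probe in the frame of slot between -0.004 and 0.004 m and z of probe in the frame of slot between -0.064 and -0.036 m and linear speed of each of probe, case_a, case_b, base_case below 0.02 m/s and contact force between probe and station below 6 N); the arm keeps its last pose, push and grip.
It fails at once if a bystander is moved by more than 25 mm (distance of any of disc0, disc1, disc2, disc3, delrin_cap, thumb_screw, vee_block from where it was at the start of the episode above 0.025 m).
It fails at once if the probe is forced against the station with more than 25 N (contact force between probe and station above 25 N).
It fails at once if a case or the probe is dropped (moves faster than 0.45 m/s out of the gripper) ((linear speed of case_a above 0.45 m/s and contact force between the fingers and case_a below 0.1 N) or (linear speed of case_b above 0.45 m/s and contact force between the fingers and case_b below 0.1 N) or (linear speed of probe above 0.45 m/s and contact force between the fingers and probe below 0.1 N)).
It also fails if it takes over 58 s, if anything falls off the work surface, if the arm or the gripper's body presses on something with over 40 N, if the wrist force passes 120 N, or if a joint passes its speed limit or range.

## Working session

There is one attempt and no reset: what is moved stays moved. The work goes in short steps, each a Python script; the robot and the scene stay as the last script left them, time stands still between calls to the robot, and variables do not carry over. Pictures are saved under pics/ and viewed, about 8 in all and at most 12, crops included, and the job is handed in when it is done.

```bash
ls; mkdir -p pics; python3 - <<'E'
from plant import env,kin,imaging
import cv2,numpy as np
for n in ("scene","top"):
    c=imaging.read_camera(n); cv2.imwrite(f"pics/{n}0.png",c["image"][:,:,::-1])
    print({k:v for k,v in c.items() if k!="image"})
c=imaging.read_camera("wrist");cv2.imwrite("pics/w0.png",c["image"][:,:,::-1]); print({k:v for k,v in c.items() if k!="image"})
s=env.read_state();print(s)
E
```

```text
pics
{'vfov': 45.16794260499538, 'cx': 319.62391082663885, 'cy': 203.6060056664414, 'camera_from_world': array([[-6.02237519e-01,  7.98297184e-01, -5.61934843e-03,
         3.87982443e+02],
       [-6.92978908e-01, -5.19264530e-01,  5.00144559e-01,
         3.28346237e+02],
       [ 3.96346065e-01,  3.05099909e-01,  8.65923693e-01,
        -1.63624158e+03],
       [ 0.00000000e+00,  0.00000000e+00,  0.00000000e+00,
         1.00000000e+00]])}
{'vfov': 44.03096049793474, 'cx': 322.6249144972605, 'cy': 200.7060908998602, 'camera_from_world': array([[ 1.48666428e-02, -9.99855462e-01,  8.24847258e-03,
        -7.90884259e+01],
       [ 9.81965020e-01,  1.61546332e-02,  1.88371249e-01,
        -5.98112780e+02],
       [-1.88477274e-01,  5.29926346e-03,  9.82063254e-01,
        -1.29268600e+03],
       [ 0.00000000e+00,  0.00000000e+00,  0.00000000e+00,
         1.00000000e+00]])}
{'vfov': 71.6647018422763, 'cx': 320.74283627792016, 'cy': 199.57329613628218, 'camera_from_world': array([[ 2.37648717e-01,  9.71345603e-01, -3.28728497e-03,
        -6.24850664e+02],
       [-9.28703608e-01,  2
[... 212 characters left out ...]
.00000000e+00]])}
{'t': 0.15, 'joint_pos': array([ 1.15245925e+00,  5.28253226e-01,  1.43361912e+00,  2.36340174e-05,
        1.18139573e+00, -1.78518666e-01]), 'joint_vel': array([ 0.00016022, -0.003315  , -0.00281306, -0.00296831, -0.00033372,
       -0.0007601 ]), 'joint_torque': array([ 2.39115889e-04, -4.42745018e+01, -1.78275740e+01, -2.37548647e-04,
        5.57199761e-03,  1.10554748e-05]), 'tcp_pos': array([148.19523182, 606.59103813, 219.75452053]), 'eef_rot': array([-2.56747896e-04,  1.19626488e-01,  9.92818615e-01, -7.97471859e-04]), 'ft_force': array([-0.29656421, -0.38054686,  0.27932032]), 'torque': array([-0.04192904, -0.05447306,  0.02479537]), 'opening': 1.0007614894296304}
```

View pics/scene0.png

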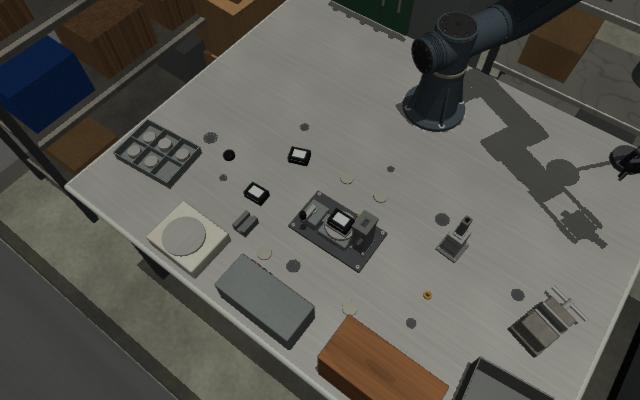

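View pics/top0.png

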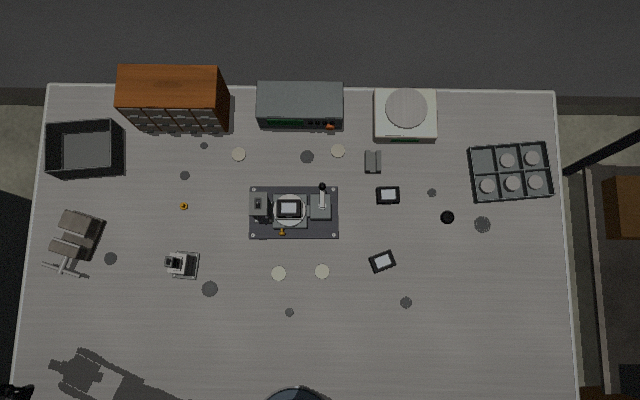

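Scene shows the column at (340,220), cases at (299,155) and (256,193), and the probe at (460,235). In the top view these are the column at (290,208), cases at (388,195) and (382,261), and the probe at about (180,263). Next I'll compute rough positions and take close wrist views.

```bash
cat > h.py <<'E'
from plant import env,kin,imaging,ticket
import numpy as np,cv2,pickle
from scipy.optimize import least_squares
from scipy.spatial.transform import Rotation as R
def down(yaw):  # tool z down, tool y axis (jaw direction) at angle yaw in world
    y=np.array([np.cos(yaw),np.sin(yaw),0]);z=np.array([0,0,-1.]);x=np.cross(y,z)
    q=R.from_matrix(np.c_[x,y,z]).as_quat();return q[[3,0,1,2]]
def snap(n,f):
    c=imaging.read_camera(n);cv2.imwrite(f"pics/{f}.png",c["image"][:,:,::-1]);pickle.dump(c,open(f"pics/{f}.pkl","wb"));return c
def load(f): return pickle.load(open(f"pics/{f}.pkl","rb"))
def foc(c): return c["image"].shape[0]/2/np.tan(np.radians(c["vfov"]/2))
def ray(c,u,v):
    T=c["camera_from_world"];f=foc(c);d=np.array([(u-c["cx"])/f,-(v-c["cy"])/f,-1]);Rm=T[:3,:3]
    return -Rm.T@T[:3,3],Rm.T@d/np.linalg.norm(d)
def onz(c,u,v,z):
    o,d=ray(c,u,v);return o+d*(z-o[2])/d[2]
def proj(c,P):
    P=np.atleast_2d(P);T=c["camera_from_world"];q=P@T[:3,:3].T+T[:3,3];f=foc(c)
    return np.c_[c["cx"]-f*q[:,0]/q[:,2],c["cy"]+f*q[:,1]/q[:,2]]
def tri(obs):
    A=np.zeros((3,3));b=np.zeros(3)
    for c,u,v in obs:
        o,d=ray(c,u,v);M=np.eye(3)-np.outer(d,d);A+=M;b+=M@o
    X=np.linalg.solve(A,b);return X,[np.round(proj(c,X)[0]-[u,v],1) for c,u,v in obs]
E
python3 - <<'E'
from h import *
np.set_printoptions(precision=1,suppress=True)
T=imaging.read_camera("top");S=imaging.read_camera("scene");W=imaging.read_camera("wrist")
for n,t,s in (("c1",(388,195),(256,191)),("c2",(382,261),(299,155)),("col",(289,208),(340,220)),("probe",(172,263),(466,222))):
    print(n,onz(T,*t,28),tri([(T,*t),(S,*s)]))
M=W["camera_from_world"];st=env.read_state()
o=-M[:3,:3].T@M[:3,3];q=st["eef_rot"];Rt=R.from_quat(q[[1,2,3,0]])
print("cam in tool",Rt.inv().apply(o-st["tcp_pos"]),Rt.inv().apply(-M[2,:3]),"up",Rt.inv().apply(M[1,:3]))
for y in (0,1.57,-1.57): print(kin.solve_ik(np.array([480,-160,330]),down(y)))
E
```

```text
c1 [ 624.1 -252.6   28. ] (array([ 625.4, -253.5,   22.5]), [array([ 0.1, -0. ]), array([0.1, 0. ])])
c2 [ 440.1 -234.3   28. ] (array([ 440.7, -235.5,   16.8]), [array([-0.1,  0.1]), array([-0.1, -0. ])])
col [582.7  23.3  28. ] (array([575.5,  20.3,  70.3]), [array([ 0.1, -0.1]), array([0.1, 0. ])])
probe [425.9 336.7  28. ] (array([417.9, 305. , 143.5]), [array([-1. ,  0.4]), array([-1., -0.])])
cam in tool [  74.6    1.4 -153.4] [-0.3 -0.   1. ] up [ 1.  -0.   0.3]
[-0.5  0.2  1.6 -0.   1.3 -0.5]
[-0.5  0.2  1.6 -0.   1.3 -2.1]
[-0.5  0.2  1.6 -0.   1.3  1. ]
```

```bash
python3 - <<'E'
from h import *
t0=env.read_state()["t"]
for n,p in (("p1",(425,370,290)),("p2",(425,270,290)),("s1",(575,60,290)),("s2",(575,-50,290)),("k1",(620,-230,170)),("k2",(450,-230,170))):
    env.movep(np.array(p),down(0)); env.hold(0.15); snap("wrist",n); print(n,env.read_state()["t"]-t0)
ims=[load(n)["image"] for n in ("p1","p2","s1","s2")]
cv2.imwrite("pics/m1.png",cv2.resize(np.vstack([np.hstack(ims[:2]),np.hstack(ims[2:])])[:,:,::-1],(800,500),interpolation=cv2.INTER_AREA))
ims=[load(n)["image"] for n in ("k1","k2")]
cv2.imwrite("pics/m2.png",np.hstack([i[:, 100:500] for i in ims])[:,:,::-1])
E
```

```text
p1 1.5833
p2 2.2667
s1 3.475
s2 4.1917
k1 5.275
k2 6.1917
```

View pics/m1.png

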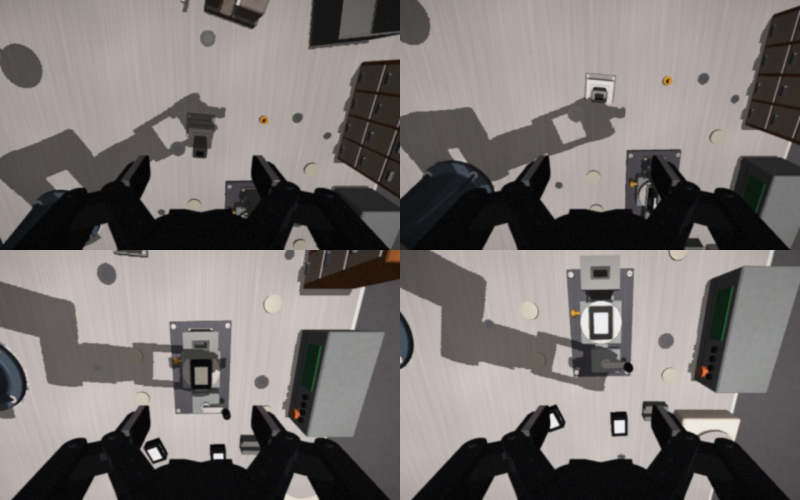

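View pics/m2.png

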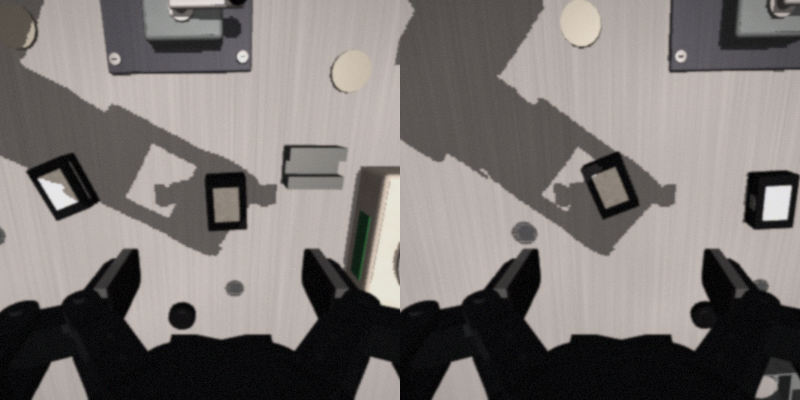

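Probe/chamber is visible in p1 and p2, the guard slot and base case in s1 and s2, and both cases in k1 (at 325,200 and 163,187) and k2 (at 710,185 and 870,200 in the mosaic). Next I'll fit box silhouettes and lid labels.

```bash
cat >> h.py <<'E'
def box(x,y,yaw,z0,z1,a=23,b=32):
    c,s=np.cos(yaw),np.sin(yaw)
    return np.array([[x+c*i*a-s*j*b,y+s*i*a+c*j*b,z] for i in(-1,1) for j in(-1,1) for z in(z0,z1)])
def hull(c,P): return cv2.convexHull(proj(c,P).astype(np.float32))
def darkblob(c,uv,thr,r=45):
    g=cv2.cvtColor(c["image"],cv2.COLOR_RGB2GRAY);u,v=map(int,uv);m=(g<thr).astype(np.uint8)
    n,l,st,ce=cv2.connectedComponentsWithStats(m)
    L=l[max(v-r,0):v+r,max(u-r,0):u+r];k=np.bincount(L[L>0]).argmax()
    ys,xs=np.where(l==k);return cv2.convexHull(np.c_[xs,ys].astype(np.float32)),st[k]
def label(c,P,thr):   # brightness blob inside projected lid polygon
    m=np.zeros(c["image"].shape[:2],np.uint8);cv2.fillConvexPoly(m,hull(c,P).astype(np.int32),1)
    g=cv2.cvtColor(c["image"],cv2.COLOR_RGB2GRAY);m&=(g>thr).astype(np.uint8)
    k,l,st,ce=cv2.connectedComponentsWithStats(m);i=1+st[1:,4].argmax()
    ys,xs=np.where(l==i);return np.c_[xs,ys].astype(np.float32),st[i]
E
python3 - <<'E'
from h import *
np.set_printoptions(precision=2,suppress=True)
k={n:load(n) for n in("k1","k2","s1","s2")}
for nm,x0 in (("c1",[624,-253,0.0]),("c2",[441,-235,0.35])):
    obs=[]
    for n in("k1","k2"):
        c=k[n];H,st=darkblob(c,proj(c,[x0[0],x0[1],14])[0],38);obs.append((c,H[:,0]));print(nm,n,st)
    def res(p):
        r=[]
        for c,pts in obs:
            h=hull(c,box(p[0],p[1],p[2],0,p[3]))
            r+= [cv2.pointPolygonTest(h,(float(a),float(b)),True) for a,b in pts]
        return np.array(r)-0.5
    f=least_squares(res,x0+[28],loss="soft_l1",diff_step=1e-4,x_scale=[1,1,.02,1]);print(f.x,"rms",np.sqrt(np.mean(f.fun**2)))
    p=f.x; ob=[]
    for n in("k1","k2"):
        c=k[n];q,st=label(c,box(p[0],p[1],p[2],26,28,20,29),70)
        W=np.array([onz(c,a,b,28)[:2] for a,b in q],np.float32);ob.append((c,*q.mean(0)));print(n,st,cv2.minAreaRect(W))
    print("label tri",tri(ob))
E
```

```text
c1 k1 [ 305  173   41   58 1214]
c1 k2 [ 445  171   54   57 1510]
[ 628.96 -250.85    0.07   22.36] rms 0.7533634497273072
k1 [313 187  27  36 875] ((627.9201049804688, -250.22552490234375), (28.842100143432617, 40.72048568725586), 3.546128034591675)
k2 [462 185  31  37 981] ((628.1607055664062, -250.1189422607422), (30.75434112548828, 42.74212646484375), 3.3300044536590576)
label tri (array([ 627.92, -249.52,   28.31]), [array([ 0., -0.]), array([0., 0.])])
c2 k1 [ 128  153   71   66 1585]
c2 k2 [ 283  153   56   66 1252]
[ 440.72 -233.06    0.39   23.4 ] rms 0.7500752804210252
k1 [137 169  42  42 980] ((440.68157958984375, -233.2331085205078), (30.010509490966797, 41.75236511230469), 22.103750228881836)
k2 [291 167  38  42 939] ((441.13311767578125, -232.24302673339844), (28.920888900756836, 41.60243225097656), 21.94445037841797)
label tri (array([ 441.15, -232.18,   28.8 ]), [array([-0. , -0.3]), array([0. , 0.3])])
```

```bash
python3 - <<'E'
from h import *
a=load("s1")["image"];b=load("s2")["image"]
c,d=load("p1")["image"],load("p2")["image"]
from h import proj
def crop(im,u,v,r=50): return cv2.resize(im[v-r:v+r,u-r:u+r],(400,300) if 0 else (300,300),interpolation=cv2.INTER_CUBIC)
cs=[(a,320,170),(b,320,85),(c,320,215),(d,320,150)]
for i,(im,u,v) in enumerate(cs): print(i,u-50,v-50)
out=np.vstack([np.hstack([crop(*cs[0]),crop(*cs[1])]),np.hstack([crop(*cs[2]),crop(*cs[3])])])
cv2.imwrite("pics/m3.png",np.clip(out[:,:,::-1]*1.6,0,255).astype(np.uint8))
E
```

```text
0 270 120
1 270 35
2 270 165
3 270 100
```

View pics/m3.png

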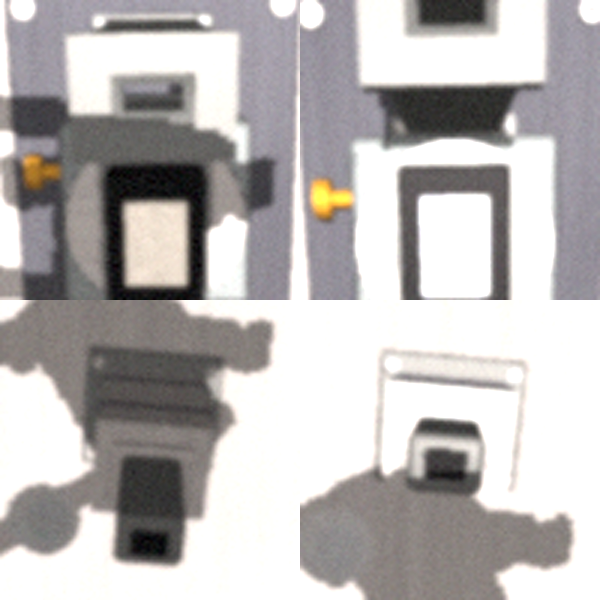

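The labels are centred on the lids, and triangulation puts the lids at 28.3 and 28.8 mm. Crops show the slot mouth in s1 at about (321,152) and cut off at the top in s2, plus the probe handle tops in p1 (320,246) and p2 (319,154). Now for the base case and guard.

```bash
python3 - <<'E'
from h import *
np.set_printoptions(precision=2,suppress=True)
k={n:load(n) for n in("s1","s2","p1","p2")}
ob=[]
for n,thr in(("s1",85),("s2",120)):
    c=k[n];B=box(577,22,0.03,80,82,20,29);q,st=label(c,B,thr)
    W=np.array([onz(c,a,b,82)[:2] for a,b in q],np.float32);r=cv2.minAreaRect(W);ob.append((c,*q.mean(0)));print(n,st,r)
print("base label",tri(ob))
# guard cap: corners in s2 (crop px/3+offset): bottom edge, s1 top edge
c=k["s2"];print("cap -y edge s2",onz(c,270+358/3-100,35+86/3,146),onz(c,270+547/3-100,35+83/3,146))
c=k["s1"];print("cap +y edge s1",onz(c,270+66/3,120+36/3,146),onz(c,270+240/3,120+33/3,146))
print("mouth s1 corners",onz(c,270+111/3,120+74/3,146),onz(c,270+195/3,120+72/3,146),onz(c,270+111/3,120+118/3,146),onz(c,270+197/3,120+116/3,146))
# probe handle top centre
print("probe top",tri([(k["p1"],270+149/3,165+(543-300)/3),(k["p2"],270+(446-300)/3,100+(463-300)/3)]))
c=k["p2"];print("foot +y corners",onz(c,270+83/3,100+50/3,6),onz(c,270+226/3,100+62/3,6))
for n in("s1","s2"):
  print(proj(k[n],[577,96,146]))
E
```

```text
s1 [311 187  22  28 576] ((576.0966796875, 24.71611785888672), (28.492176055908203, 38.985389709472656), 0.8179715275764465)
s2 [309  99  25  36 847] ((575.850341796875, 24.35793113708496), (29.784433364868164, 42.10280227661133), 0.8405535817146301)
base label (array([576.21,  24.67,  80.77]), [array([-0.,  0.]), array([ 0., -0.])])
cap -y edge s2 [544.69  74.68 146.  ] [606.19  75.66 146.  ]
cap +y edge s1 [544.7  120.04 146.  ] [605.34 121.2  146.  ]
mouth s1 corners [560.23 107.01 146.  ] [589.9  107.77 146.  ] [560.04  91.43 146.  ] [590.89  92.23 146.  ]
probe top (array([423.84, 309.32, 169.  ]), [array([ 0.1, -0. ]), array([-0.1,  0. ])])
foot +y corners [391.06 343.54   6.  ] [463.38 337.8    6.  ]
[[322.77 155.12]]
[[322.49  39.14]]
```

```bash
cat >> h.py <<'E'
BASE=np.array([576.0,24.6]);SY=0.015;SLOT=np.array([575.1,98.6])
def S(m): s=env.read_state();print(m,"t%.1f"%s["t"],np.round(s["tcp_pos"],1),"F",np.round(s["ft_force"],1),"op %.3f"%s["opening"]);return s
def pick(x,y,yaw):
    env.movep(np.array([x,y,90.]),down(yaw));env.set_gripper(.75)
    hit=env.line_to(np.array([x,y,17.5]),speed=100,contact_N=10);S(f"down hit={hit}")
    env.set_gripper(0.);S("gripped");env.line_to(np.array([x,y,90.]),speed=100);S("up")
    env.line_to(np.array([x,y,190.]),speed=250)
def place(z,zt):   # z: nominal tcp height
    env.movep(np.array([*BASE,zt]),down(SY));env.line_to(np.array([*BASE,z+8]),speed=150);S("above")
    hit=env.line_to(np.array([*BASE,z-4.]),speed=15,contact_N=6);S(f"placed hit={hit}")
E
python3 - <<'E'
from h import *
pick(628,-250,.06)
place(99.5,190)
snap("wrist","q1")
env.set_gripper(.75);env.hold(.15);S("rel")
p=env.read_state()["tcp_pos"];env.line_to(np.array([*p[:2],200.]),speed=120)
env.hold(.1);snap("wrist","q2");snap("scene","q3");snap("top","q4")
im=np.hstack([load("q2")["image"][40:360,160:480],cv2.resize(load("q3")["image"][140:300,260:420],(320,320))])
cv2.imwrite("pics/m4.png",im[:,:,::-1])
E
```

```text
down hit=False t8.5 [ 628.5 -250.3   17.9] F [-0.6  0.   0.2] op 0.748
gripped t9.1 [ 628.  -250.    17.5] F [-0.6 -0.2  0.6] op -0.000
up t10.0 [ 627.5 -249.7   89.5] F [0.  0.8 0.5] op -0.001
above t12.3 [576.8  23.8 107.8] F [-0.4  0.3  0.5] op 0.002
placed hit=False t13.3 [576.1  24.6  95.5] F [-0.6  0.8 -1.1] op -0.004
rel t14.1 [576.   24.6  95.5] F [-0.5 -0.8 -0.6] op 0.748
```

View pics/m4.png

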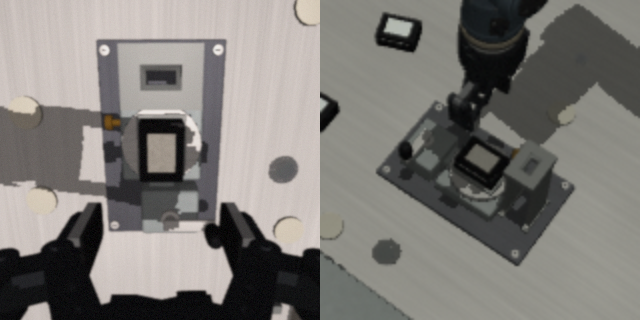

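The gripper shut fully and the case is still on the counter (scene crop at about 318,105), so the grasp missed. I'll look at where it is now.

```bash
python3 - <<'E'
from h import *
env.movep(np.array([628,-250,120.]),down(.06));env.hold(.15);S("over");snap("wrist","r1")
snap("scene","r2");snap("top","r3")
np.set_printoptions(precision=1,suppress=True)
c=load("r1");q,st=label(c,box(628,-250,.06,26,28,40,45),110);print(st,q.mean(0),onz(c,*q.mean(0),28),proj(c,[[628,-250,28],[628,-250,17]]))
im=np.hstack([c["image"],np.vstack([cv2.resize(load("r2")["image"][150:230,215:295],(160,160)),cv2.resize(load("r3")["image"][155:235,350:430],(160,160)),np.zeros((80,160,3),np.uint8)])])
cv2.imwrite("pics/m5.png",im[:,:,::-1])
E
```

```text
over t16.7 [ 628.5 -248.1  120.8] F [-0.1 -0.  -0.1] op 0.748
[ 305  181   30   41 1177] [319.  201.2] [ 627.8 -249.6   28. ] [[319.2 201.6]
 [319.2 198.2]]
```

View pics/m5.png

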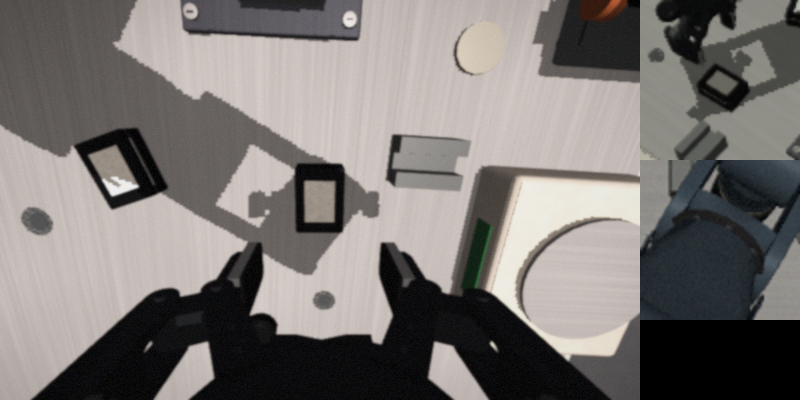

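The case is unmoved at (319,201), with both fingers level with it. The pose agrees, so I'll retry slightly lower, close in stages, and look before lifting.

```bash
python3 - <<'E'
from h import *
p=np.array([628,-250,13.])
hit=env.line_to(p,speed=150,contact_N=10);S(f"down {hit}");snap("wrist","u1")
env.set_gripper(.45);S("g.45");snap("wrist","u2")
ims=[load(n)["image"][130:400,160:480] for n in("u1","u2")]+[load("q1")["image"][130:400,160:480]]
cv2.imwrite("pics/m6.png",np.hstack(ims[:2])[:,:,::-1])
cv2.imwrite("pics/m6b.png",ims[2][:,:,::-1])
E
```

```text
down False t17.7 [ 628.8 -250.5   13.8] F [0.2 0.3 0.2] op 0.751
g.45 t18.1 [ 629.6 -250.7   16. ] F [0.6 1.1 7.8] op 0.451
```

View pics/m6.png

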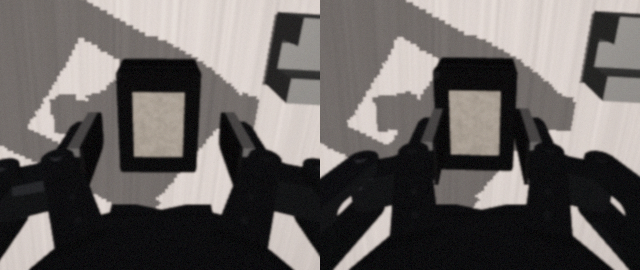

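At 0.45 the pads appear at both case edges (436 and 517) and the tips press the counter with 8 N. So I'll go up a little, close fully and check numerically whether the lid label rides with the camera on a small lift.

```bash
python3 - <<'E'
from h import *
def lab(n):
    c=snap("wrist",n);g=cv2.cvtColor(c["image"],cv2.COLOR_RGB2GRAY)[150:320,270:370]
    k,l,st,ce=cv2.connectedComponentsWithStats((g>95).astype(np.uint8));i=1+st[1:,4].argmax();print(n,st[i],np.round(ce[i],1))
env.set_gripper(.6);env.line_to(np.array([628,-250,21.]),speed=60);S("z21")
lab("x0")
for o in(.5,.4,.3,.2,0.): env.set_gripper(o);S(f"g{o}")
lab("x1")
env.line_to(np.array([628,-250,36.]),speed=60);S("z36");lab("x2")
im=np.hstack([load("x1")["image"][130:400,160:480],load("q1")["image"][130:400,160:480]]);cv2.imwrite("pics/m7.png",im[:,:,::-1])
E
```

```text
z21 t18.7 [ 628.4 -250.3   21.6] F [-0.5  0.1 -0.7] op 0.599
x0 [   0    0  100  170 7921] [51.4 78. ]
g0.5 t19.0 [ 627.8 -249.9   20.8] F [-0.8 -0.4  0.8] op 0.501
g0.4 t19.3 [ 628.  -250.    20.9] F [0.6 0.1 0.4] op 0.397
g0.3 t19.5 [ 628. -250.   21.] F [ 1.1 -0.   0.3] op 0.301
g0.2 t19.8 [ 628. -250.   21.] F [-0.1  0.4  0.3] op 0.201
g0.0 t20.1 [ 628. -250.   21.] F [-0.9  0.3 -0.2] op -0.002
x1 [   0    0  100  136 5571] [49.7 42. ]
z36 t20.5 [ 628.6 -250.3   37. ] F [-0.2  0.6  0.9] op 0.000
x2 [   0    0  100  136 5796] [50.8 47.7]
```

View pics/m7.png

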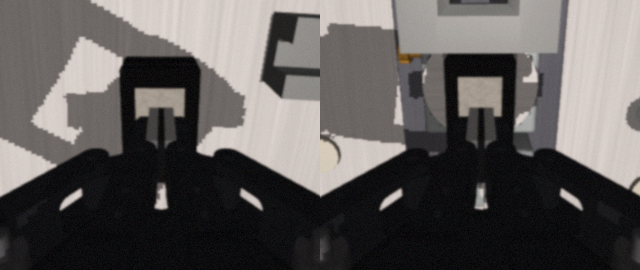

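The shut tips lie over the lid (about 160,110), so they really are higher than the stated TCP geometry implies. At 0.45 the gap was 38 mm, so the pads sat on the lid edge. I'll find the true tip height by touching the counter, then grip.

```bash
python3 - <<'E'
from h import *
env.set_gripper(.75)
hit=env.line_to(np.array([628,-250,10.]),speed=150,contact_N=10);S(f"10 {hit}")
hit=env.line_to(np.array([628,-250,-18.]),speed=35,contact_N=4);s=S(f"touch {hit}")
z=s["tcp_pos"][2]+6
env.line_to(np.array([628,-250,z]),speed=60)
env.set_gripper(0.);S("gripped")
E
```

```text
10 False t21.5 [ 627.  -249.4    8.9] F [ 0.1 -0.4  0.8] op 0.746
touch True t22.2 [ 627.6 -249.7  -16.7] F [-0.7  0.6  5. ] op 0.750
gripped t22.8 [ 628.1 -250.   -10.7] F [0.5 0.1 1.2] op 0.526
```

Gripped: opening 0.526. The tips really sit about 31 mm higher than the reported TCP implies, so I'll work relative to the grip height of -10.7.

```bash
python3 - <<'E'
from h import *
env.line_to(np.array([628,-250,30.]),speed=120);S("up")
env.line_to(np.array([628,-250,120.]),speed=250)
place(71.3,120)
c=snap("wrist","y1")
E
```

```text
up t23.3 [ 627.9 -250.    30.2] F [ 0.1  0.4 -2.2] op 0.526
above t25.3 [576.2  23.5  78.8] F [-0.6 -0.6 -1.9] op 0.523
placed hit=True t25.9 [576.2  24.6  71.3] F [-0.8 -0.6  4.4] op 0.525
```

```bash
python3 - <<'E'
from h import *
env.set_gripper(.75);env.hold(.1)
env.line_to(np.array([*BASE,160.]),speed=150);env.hold(.1);S("retreat")
c=snap("wrist","y2");q,st=label(c,box(*BASE,SY,108,110,30,40),75)
W=np.array([onz(c,a,b,110)[:2] for a,b in q],np.float32);print(st,cv2.minAreaRect(W))
env.movep(np.array([441,-232.3,50.]),down(.385))
hit=env.line_to(np.array([441,-232.3,-10.7]),speed=100,contact_N=10);S(f"down {hit}")
env.set_gripper(0.);S("gripped")
E
```

```text
retreat t27.2 [575.   24.7 158.7] F [ 0.4  0.3 -0.1] op 0.750
[ 304  192   38   49 1806] ((576.852783203125, 24.685314178466797), (28.840166091918945, 39.8856201171875), 0.9386476874351501)
down False t29.2 [ 441.4 -232.2  -10.5] F [-0.   0.1 -0.1] op 0.753
gripped t29.5 [ 441.4 -232.6   -9.8] F [-0.7  0.9  6.3] op 0.528
```

```bash
python3 - <<'E'
from h import *
env.line_to(np.array([441,-232.3,30.]),speed=120);S("up")
env.line_to(np.array([441,-232.3,145.]),speed=250)
place(100.,145)
snap("wrist","z1")
env.set_gripper(.75);env.hold(.1);S("rel")
env.line_to(np.array([*BASE,190.]),speed=150);env.hold(.1);S("retreat")
c=snap("wrist","z2");snap("scene","z3");q,st=label(c,box(*BASE,SY,136,138,30,40),75)
W=np.array([onz(c,a,b,138)[:2] for a,b in q],np.float32);print(st,cv2.minAreaRect(W))
im=np.hstack([c["image"][40:360,160:480],cv2.resize(load("z3")["image"][140:300,260:420],(320,320))])
cv2.imwrite("pics/m8.png",im[:,:,::-1])
E
```

```text
up t30.0 [ 441.  -232.3   30.1] F [ 0.5  0.7 -2.7] op 0.525
above t32.1 [575.5  23.5 107.5] F [ 0.8  0.2 -1.8] op 0.528
placed hit=True t32.7 [576.2  24.7 100.3] F [0.4 0.9 4.8] op 0.526
rel t33.2 [574.9  24.8  98.9] F [-0.2  0.6  0.7] op 0.750
retreat t34.0 [575.   24.7 188.7] F [-0.6 -0.1  0.2] op 0.749
[ 304  191   38   49 1784] ((576.8282470703125, 24.785263061523438), (28.71131134033203, 40.17835998535156), 0.92990642786026)
```

View pics/m8.png

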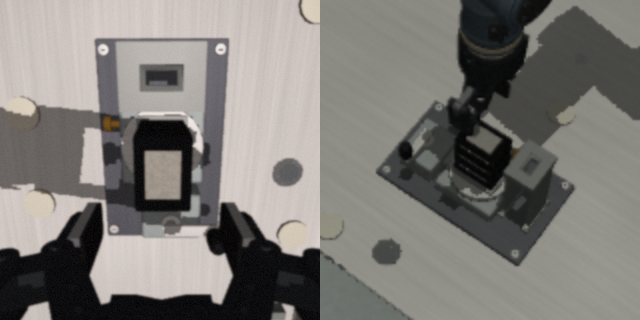

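The column stands square: wrist image label at (576.8,24.8), yaw 0.016, and the scene crop shows three flush cases. Now the probe.

```bash
python3 - <<'E'
from h import *
np.set_printoptions(precision=1,suppress=True)
c=load("z2");print("mouth",[onz(c,160+a,40+b,146) for a,b in((140,64.5),(183,64.5),(139.5,91.5),(184,91.5),(161.7,78))])
P=np.array([423.8,309.3]);y=-.079
env.movep(np.array([*P,190.]),down(y));env.hold(.1);S("over");snap("wrist","a1")
hit=env.line_to(np.array([*P,112.]),speed=120,contact_N=8);S(f"down {hit}")
env.set_gripper(0.);S("grip")
env.line_to(np.array([*P,122.]),speed=40);S("lift10")
snap("wrist","a2")
im=np.hstack([load(n)["image"][60:380,160:480] for n in("a1","a2")]);cv2.imwrite("pics/m9.png",np.clip(im[:,:,::-1]*1.5,0,255).astype(np.uint8))
E
```

```text
mouth [array([560.4, 107. , 146. ]), array([589.3, 107.4, 146. ]), array([560. ,  89.3, 146. ]), array([590.6,  89.8, 146. ]), array([575.1,  98.5, 146. ])]
over t35.5 [425.  308.5 190. ] F [ 0.7 -0.3 -0.6] op 0.754
down False t36.3 [424.4 309.4 112.4] F [ 0.9  0.1 -0.3] op 0.752
grip t36.8 [424.  309.5 112.7] F [-0.8  0.7  4.5] op 0.296
lift10 t37.1 [423.9 309.3 122.1] F [-0.6  0.9 -1.3] op 0.298
```

Gripped (0.296, about 26 mm). Mouth centre measured again at (575.1, 98.5), which agrees. Next: lift, carry and hover, then measure tip against slot in one image.

```bash
python3 - <<'E'
from h import *
P=np.array([423.8,309.3])
env.line_to(np.array([*P,275.]),speed=150);S("lifted")
env.line_to(np.array([*SLOT,275.]),speed=200,rot=down(SY))
env.line_to(np.array([*SLOT,262.]),speed=60);env.hold(.2);S("hover")
c=snap("wrist","b1");snap("scene","b2")
print(proj(c,[[575.1,98.5,146],[575.1,98.5,160]]))
a=cv2.resize(c["image"][130:290,240:400],(480,480),interpolation=cv2.INTER_CUBIC)
b=cv2.resize(load("b2")["image"][150:270,320:400],(320,480),interpolation=cv2.INTER_CUBIC)
cv2.imwrite("pics/m10.png",np.clip(np.hstack([a,b])[:,:,::-1]*1.5,0,255).astype(np.uint8))
E
```

```text
lifted t38.4 [423.1 309.  274.1] F [ 0.  -0.7 -1.3] op 0.293
hover t40.4 [575.3  98.7 262.2] F [-0.2  0.2 -1.1] op 0.294
[[319.77361967 193.06161915]
 [319.72363427 197.02976432]]
```

View pics/m10.png

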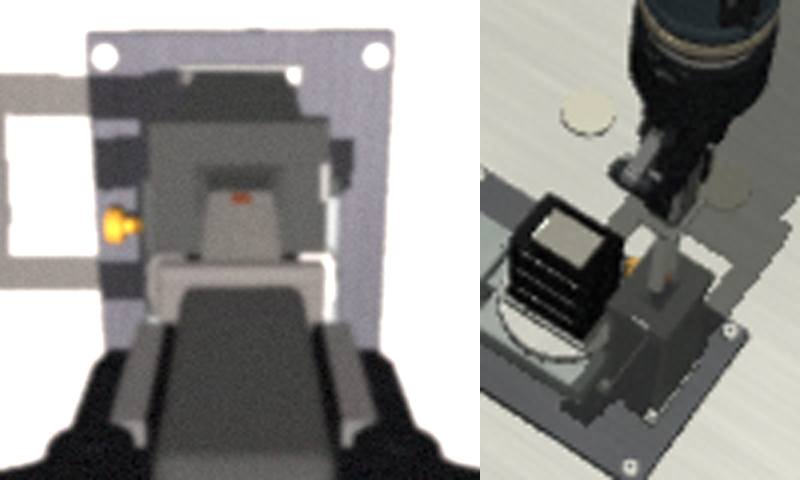

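The tip's front edge is at about (320.2,194) against 193.1 predicted, so the probe sits roughly 0.8 mm towards -y and +0.3 mm in x. The mouth's far edge is at row 185, as predicted. I'll correct and descend gently.

```bash
python3 - <<'E'
from h import *
T=SLOT+[-.3,.7]
env.line_to(np.array([*T,251.]),speed=40);S("at mouth")
hit=env.line_to(np.array([*T,198.7]),speed=18,contact_N=4);S(f"in {hit}")
E
```

```text
at mouth t40.9 [574.5  99.3 250.5] F [ 0.4  0.2 -0.9] op 0.296
in False t44.0 [574.9  99.3 198.8] F [ 0.6  0.5 -0.9] op 0.294
```

```bash
python3 - <<'E'
from h import *
env.hold(.5);S("final");snap("scene","e1");c=snap("wrist","e2")
a=cv2.resize(c["image"][130:290,240:400],(400,400),interpolation=cv2.INTER_CUBIC)
b=cv2.resize(load("e1")["image"][140:280,300:420],(343,400),interpolation=cv2.INTER_CUBIC)
cv2.imwrite("pics/m11.png",np.clip(np.hstack([a,b])[:,:,::-1]*1.5,0,255).astype(np.uint8))
print(proj(load("e1"),[[575.1,98.5,187],[575.1,98.5,181],[575.1,98.5,146]]))
E
```

```text
final t44.5 [574.8  99.3 198.7] F [ 0.  -0.7 -0.5] op 0.297
[[366.75394084 214.59871663]
 [366.56675272 215.73324616]
 [365.50579015 222.16364033]]
```

View pics/m11.png

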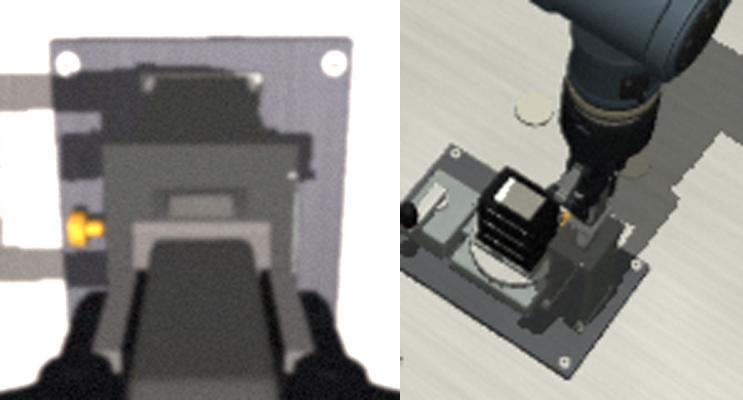

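The blade is in the slot (wrist crop about 200,205), the collar is above the cap, the column is intact and the contact force is near zero. I'm handing the job in.

```bash
python3 -c "
from h import *
ticket.close_job()"
```

```text
the job is handed in; nothing more can be done
```

I set both cases on the column and drew the probe out of the chamber. I lowered its blade through the guard slot and handed the job in at about 44.5 s, still holding the probe. No verdict was reported.

**Last checks**
- **Column:** the lid labels put both added cases within about 1 mm of the bottom case and within about 0.01 rad of it. The last picture shows the three cases still standing flush.
- **Probe:** it went down with no contact detected (limit 4 N). The residual force on the tool is under 1 N and the grip opening of 0.297 matches the 26 mm handle. By calculation the tip is about 50 mm below the top of the guard.

**What went wrong or disagreed**
- **First grasp missed:** the gripper closed above the first case. The fingertips turned out to sit about 30 mm higher than the stated tool geometry implies. I found this by touching the counter, and measured every later grasp height from there.
- **Light contact while checking:** the fingertips pressed the lid of that case with about 8 N, and it did not move.
- **Not measured:** I judged the probe's tilt and the exact tip height only from the pictures and the arm's position. I did not measure the bystanders' positions at the end, but no move came near them.

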